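# Pull the red knob cap off the lamp dimmer

## Task

Take the knob puller by its yellow handle, rest its fork lightly on the dimmer's face plate and, keeping it on the plate, slide it in under the red knob cap until the back of the slot bears gently on the cap's neck; then pull steadily straight up until the cap pops off, without flinging it. Carry the cap on the fork to the blue mat, set it down upright there, draw the fork out from under it and leave the puller standing upright on the mat as well. Don't take hold of or touch the caps with the gripper, leave the grey knob on its spindle untouched, don't press hard on the dimmer or shove the cap with the puller, and leave everything else where it is.

Things in the scene. Friction and masses are not known exactly. Their poses are not given: they have to be found in the camera images.
- dimmer: Lamp dimmer: black box fixed to the table, 150 (x) x 190 (y) x 50 mm (z), level aluminium face plate on top. Origin at the centre of its underside, z up; top at z=+50 mm. Two upright spindles, 18 mm thick at the sprung stud on top and 20 mm high, rise from the plate at x=+25 mm, y=+40 and y=-40 mm; each carries one knob cap (which is on which varies).
- plate (a point): Bare spot on the dimmer's face plate, 30 mm in front (-x) of its centre, at the plate's surface: room to lay the fork down in front of either knob. Axes as the dimmer's; the plate sits on stiff rubber mounts and gives about 1 mm under 30 N.
- red_knob: Red push-on knob cap, 24 mm high, 25 g. Round: neck 22 mm in diameter for the lowest 8 mm, then a head 34 mm in diameter. Origin at the centre of the neck's lower end, z up. Home, the neck stands on the plate, leaving an 8 mm gap under the head. It can shift 1 mm sideways. A sprung stud on the spindle holds it: it takes 8 to 18 N of pull over the first 6 mm of lift, then suddenly lets go.
- red_head (a point): On the red cap's axis at the underside of its head, 8 mm above its origin: the edge to hook under.
- grey_knob: Grey push-on knob cap of the same shape, on the other spindle; it stays on.
- puller: Knob puller: steel fork, yellow handle, 97 mm high, 150 g, standing upright on the mat on its flat fork. Origin under the fork, below the handle; z up; fork opens to its +x. Fork 5 mm thick, 51 wide (y); slot 25 wide, closed at x=-12.5, open in front; back edge x=-22.5. Legs at y=+-20.5 to 25.5 rise to a bridge at z 38 to 44; a knob's head fits between them.
- fork_tip (a point): Middle of the open end of the fork, between the round tips of the two tines, at their underside: 24.5 mm in front (+x) of the puller's origin. Axes as the puller's.
- handle (a point): Middle of the puller's yellow handle, 72 mm straight above the puller's origin. Handle: z 44 to 97 mm, 14 mm thick (y), 20 mm deep (x); grip it from above across y. When the knob's neck is at the puller's origin, the handle is straight above the knob.
- mat: Flat blue work mat fixed to the table, 220 (x) x 240 (y) x 3 mm. Origin at the centre of its underside; its top is at z=+3 mm.
- tin_1: small printed tin, 57 mm wide, 72 high (mm); bystander, origin at the centre of its underside
- pigment_jar_4: glass jar of green pigment with a black lid, 56 mm wide, 89 high (mm); bystander, origin at the centre of its underside
- mug_1: white mug with dark dots, 82x117x91 (mm); bystander, origin at the centre of its underside
- jar_1: glass jar with a dark screw lid, 70 mm wide, 86 high (mm); bystander, origin at the centre of its underside
- sanding_block: wood-brown sanding block, 48x76x27 (mm); bystander, origin at the centre of its underside
- paint_tube_1: white paint tube with a blue band, 29x101x19 (mm); bystander, origin at the centre of its underside

How it is judged:
By the outcome, as a careful person would: the job done as asked, in the order asked, and still so for the second after the job is handed in, with the robot touching nothing.
It also fails if it takes over 69 s, if anything falls off the work surface, if the arm or the gripper's body presses on something with over 40 N, if the wrist force passes 120 N, or if a joint passes its speed limit or range.

## Robot

A 6-joint arm with a two-finger parallel gripper is mounted at the origin on the work surface; the furniture and walls round the work are solid. World frame = base frame: x ahead of the robot, y to its left, z up, the work surface at z = 0. Lengths are in m, angles in rad, forces in N, time in s.
With the tool pointing down it reaches from about 0.375 to 0.975 m from the base axis. Payload 3.8 kg.
Tool frame: the origin (TCP) lies midway between the tips of the shut fingers; the grasp point (between the pads) lies 19 mm behind it; z points along the fingers, y is the line along which they close (so a half turn about z gives the same grasp; the last joint's range is limited). The gripper opens to 85 mm and grips with 20 to 120 N. Pads are 22 mm wide; open, the fingers measure 114 mm over their backs; the gripper's body (76 mm by 85 mm) begins 54 mm behind the grasp point. The pads swing forward as they close: fully open they stand 13 mm farther back than shut.
Start: joints at [-1.23, 0.264, 1.604, -0, 1.274, -0.037], TCP at [0.249, -0.627, 0.231] pointing down, gripper open.
Joint ranges: [-2.63, 2.63], [-0.94, 2.18], [0.31, 2.57], [-1.31, 4.45], [0, 2.66], [-2.55, 2.55]. Speed limits (rad/s): [2.57, 2.57, 3.14, 3.14, 3.14, 3.14].

## Interface

Orientations are given as a rotation vector (axis times angle).
In Python, from workcell import bot gives the robot as it stands.
- The arm moves only by the tool step_arm, never from a script. Its argument "motion" is a list of rows, each a list of 5 numbers: the finger opening in cm, from 0 to 8.54, then the shift along the tool's x, y, z in cm, then the turn about the tool's z in degrees. In form: [[claw, dx, dy, dz, twist], ...]. A call has 1 to 20 rows; each row is the pose to reach, as a shift and turn from the pose commanded when the call began, along the tool's axes at that moment; what a row does not reach only later rows make up. A row lasts 1/10 s, in which the tool goes at most 50 mm and 8.59 degrees, less where a joint would pass 70% of its speed; a pose out of reach is approached as far as the arm can. A call with a gripper value outside its range is refused whole. The fingers move at their own pace and stop on an object; "force" is the grip in N (left out, the last holds). Time passes only in rows, so rows that repeat a pose let the fingers close. It gives the time, the measured TCP pose, the force, the opening and the grip force at its end, in the units of the state.
- bot.read_state(): the state, without advancing time (a new reading comes with each control period).
- bot.read_camera(name): name is "scene" or "top" or "wrist"; returns (picture, depth): 480x640x3 uint8, red, green, blue; 480x640 float32, m along the optical axis (not along the pixel's ray), 0 where there is no reading.
- bot.calibration(name): a dict with "mtx" (3x3 intrinsics, pixels), "origin" and "orientation" of the camera in the world; the wrist camera has in their place "T_tool_cam" (4x4, takes a point from camera to tool coordinates, whose origin is the TCP and whose axes are the flange's). Camera axes: x right, y up, looking along -z (the intrinsics and any distortion apply to the point x, -y, -z); pixel columns grow to the right and rows downward; lengths in m; the calibration is good to about 2 mm. The wrist camera is an equidistant fisheye: a pixel r from the principal point sees the ray r / f radians off the axis. A picture is of the moment at which its call begins: read the wrist's pose just before it. calibration takes no time and is no camera call.
- bot.finish_job(): hands the job in; it is judged then, once.
The state is a dict: "time": time; "q": joint angles; "joint_vel": joint speeds; "joint_torque": joint torques, N m; "tool_pos": TCP position; "tcp_rot": TCP orientation; "wrist_force": force on the tool from outside, world axes, zero at the start; "torque": the same for the moment, N m; "width": opening from 0.0 (shut) to 1.0 (fully open); "grip_force": force on a finger pad.
Only numpy, scipy, OpenCV 4.12 (cv2) and the standard library are available. Lean on these libraries where they do the work, as an engineer would, in place of code of your own. Each camera call takes 0.05 s, during which the arm holds its last target. There are 200 camera calls.

## Working session

There is one attempt and no reset: what is moved stays moved. The work goes in short steps, Python scripts to look and compute and a tool call to move; the robot and the scene stay as the last step left them, time stands still between calls to the robot, and variables do not carry over. Pictures are saved under pics/ and viewed, at most 10 in all, crops included, and the job is handed in when it is done.

Besides the shell and the picture viewer there is one more tool, called by a JSON object that holds its "fn" and its "kwargs", one argument or row to a line. step_arm: Moves the arm, as the interface text tells. Its arguments: {"type":"object","properties":{"motion":{"type":"array","items":{"type":"array","items":{"type":"number"}}},"force":{"type":"number"}},"required":["motion"]}

```bash
mkdir -p pics; cat > h.py <<'E'
import numpy as np, cv2
from scipy.spatial.transform import Rotation as R
from workcell import bot
def world(name,depth,cal):
    K=np.array(cal['mtx']);v,u=np.mgrid[0:480,0:640]
    p=np.stack([(u-K[0,2])/K[0,0]*depth,-(v-K[1,2])/K[1,1]*depth,-depth],-1)
    o=np.array(cal['orientation'])
    Rm=o if o.shape==(3,3) else R.from_rotvec(o).as_matrix()
    return p@Rm.T+np.array(cal['origin'])
E
python3 - <<'E'
from h import *
s=bot.read_state();print(s)
for n in('top','scene'):
    c=bot.calibration(n);print(c)
    im,d=bot.read_camera(n);cv2.imwrite(f'pics/{n}0.png',im[:,:,::-1]);np.savez(f'{n}0.npz',im=im,d=d)
print(bot.calibration('wrist'))
E
```

```text
{'time': 0.0, 'q': array([-1.22986957e+00,  2.64769037e-01,  1.60538062e+00,  8.67643550e-06,
        1.27372042e+00, -3.69285310e-02]), 'joint_vel': array([ 0.00068339,  0.00027032,  0.00168256, -0.00042579, -0.00051213,
       -0.00079176]), 'joint_torque': array([-1.48533774e-03, -5.15117204e+01, -3.67315221e+01, -5.98315910e-04,
        1.31745322e-02,  9.77348975e-06]), 'tool_pos': array([ 0.24876124, -0.62669143,  0.22994777]), 'tcp_rot': array([-3.08348013e+00, -5.89582138e-01,  5.28409049e-04]), 'wrist_force': array([-0.51589794, -0.45277616,  0.0432476 ]), 'torque': array([-0.01624159,  0.01511379,  0.04241105]), 'grip_force': 0.0, 'width': 1.0008021557954432}
{'mtx': array([[538.13238797,   0.        , 312.17602137],
       [  0.        , 538.13238797, 236.49712928],
       [  0.        ,   0.        ,   1.        ]]), 'origin': array([0.29526497, 0.01524856, 1.16221792]), 'orientation': array([ 0.13236035, -0.15310585, -1.54411761])}
{'mtx': array([[581.48288451,   0.        , 317.96465961],
       [  0.        , 581.48288451, 238.73908807],
       [  0.        ,   0.        ,   1.        ]]), 'origin': array([-0.33915323,  0.39147792,  0.90190325]), 'orientation': array([ 0.51529414, -0.82939368, -1.86396105])}
{'mtx': array([[371.64829954,   0.        , 316.51592756],
       [  0.        , 371.64829954, 243.35066934],
       [  0.        ,   0.        ,   1.        ]]), 'T_tool_cam': array([[-6.82232412e-04,  9.58227192e-01,  2.86007313e-01,
         7.22929150e-02],
       [ 9.99999677e-01,  5.32417211e-04,  6.01577427e-04,
        -8.66065497e-04],
       [ 4.24172632e-04,  2.86007631e-01, -9.58227246e-01,
        -1.43901941e-01],
       [ 0.00000000e+00,  0.00000000e+00,  0.00000000e+00,
         1.00000000e+00]])}
```

View pics/top0.png

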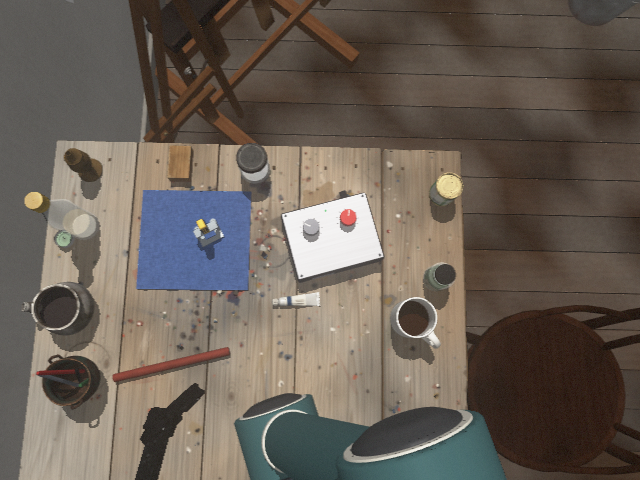

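View pics/scene0.png

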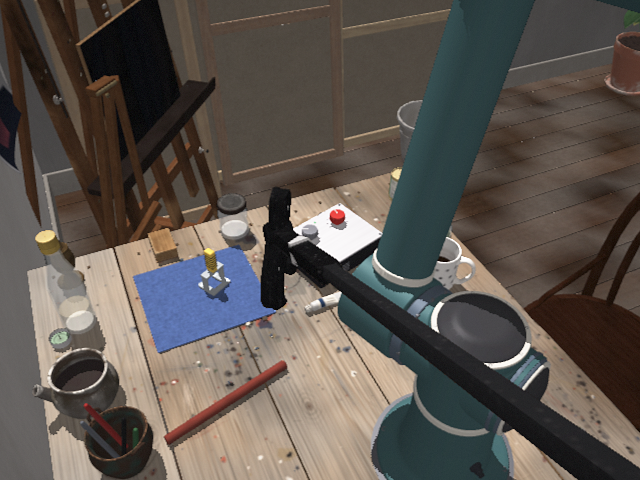

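```bash
cat >> h.py <<'E'
def rays(cal,uv):
    K=np.array(cal['mtx']);uv=np.atleast_2d(uv).astype(float)
    p=np.stack([(uv[:,0]-K[0,2])/K[0,0],-(uv[:,1]-K[1,2])/K[1,1],-np.ones(len(uv))],-1)
    return p@R.from_rotvec(cal['orientation']).as_matrix().T
def onz(cal,uv,z):
    r=rays(cal,uv);o=np.array(cal['origin']);return o+r*((z-o[2])/r[:,2])[:,None]
def blob(m,box=None):
    m=m.astype(np.uint8)
    if box is not None:
        k=np.zeros_like(m);k[box[1]:box[3],box[0]:box[2]]=1;m=m*k
    n,l,st,c=cv2.connectedComponentsWithStats(m);i=1+np.argmax(st[1:,4]);return l==i,c[i],st[i,4]
def quad(m):
    c=max(cv2.findContours(m.astype(np.uint8),cv2.RETR_EXTERNAL,cv2.CHAIN_APPROX_NONE)[0],key=cv2.contourArea)
    return cv2.minAreaRect(c),c
E
python3 - <<'E'
from h import *
f=np.load('top0.npz');im,d=f['im'],f['d'];c=bot.calibration('top');W=world('top',d,c)
hsv=cv2.cvtColor(im,cv2.COLOR_RGB2HSV);H,S,V=cv2.split(hsv)
print('table z',np.median(W[320:340,260:340,2]))
red,cr,a=blob((S>150)&((H<8)|(H>172)),(320,190,380,245));print('red',cr,a,onz(c,cr,.074),np.median(W[red],0))
pl,cp,a=blob((S<40)&(V>150),(270,180,400,290))
def rect(m,z):
    _,ct=quad(m);p=onz(c,ct[:,0],z)[:,:2].astype(np.float32)
    r=cv2.minAreaRect(p*1000);return r
print('plate',a,rect(cv2.morphologyEx(pl.astype(np.uint8),cv2.MORPH_CLOSE,np.ones((25,25))),.05))
mt,cm,a=blob((H>100)&(H<125)&(S>100),(120,170,270,310))
print('mat',a,rect(cv2.morphologyEx(mt.astype(np.uint8),cv2.MORPH_CLOSE,np.ones((25,25))),.003), np.median(W[mt],0))
ye,cy,a=blob((H>18)&(H<35)&(S>120),(185,200,235,260));print('yel',cy,a,onz(c,cy,.1),np.median(W[ye],0))
g=((S<40)&(V>90));g,cg,a=blob(g,(300,217,322,237));print('grey',cg,a,onz(c,cg,.074))
z=W[200:260,180:240,2];print((z[::3,::3]*1000).astype(int))
cv2.imwrite('pics/crop.png',np.hstack([cv2.resize(im[195:265,175:245],(560,560),interpolation=cv2.INTER_CUBIC)])[:,:,::-1])
E
```

```text
table z -0.0021816206904038404
red [345. 219.] 1 [[ 0.53448316 -0.06432946  0.074     ]] [ 0.53404024 -0.06418212  0.07601484]
plate 5373 ((504.87054443359375, -38.71522521972656), (142.75967407226562, 184.0414276123047), 16.25065040588379)
mat 9827 ((497.71600341796875, 259.1915283203125), (217.93215942382812, 236.32321166992188), 0.5299628973007202) [0.48945062 0.26843863 0.00202932]
yel [200.89830508 223.88135593] 59 [[0.51180191 0.227291   0.1       ]] [0.51223213 0.22770184 0.09806248]
grey [310.5 226.5] 440 [[0.51694761 0.00676383 0.074     ]]
[[   1    1    4    1   -2    5   -3    0    4    2    3    0   -2    2
     2    1    0    4    0   -1]
 [  -3    3    7   -1   -2    2    3    1    1    3    3    3    0    6
     4    1    6    0    1    2]
 [   1    7    6    0    1 1162    3    1    1    0    2    5    2    5
     0    2    3    2    1    2]
 [   2   -2    2    5    5    2    0    3    2    8    2    4    2   -3
     0    0    4    3    2    2]
 [   0    2    1    5    0    4   -1    0    2    0    3    2    0    4
     1    0    0    4    3    2]
 [   3    3    4   
[... 856 characters left out ...]
2   10    6    2    5   10    7    2
     0    2    2    0    6   -1]
 [   3    3    1 1162    2    7    5    5    5    9    7    4    2    0
     2    0    4    2    3    1]
 [   2    2    1    1    3   -1    1    2    4    0    1    3    0    3
    -1    3    4    3    0    0]
 [   7    2    0    0    2    2    3    1    1    0    0    4    0    1
     1    5    0    3   -2    1]
 [   1    2    3    0    2    0    2    1    2    4    5    2   -1    4
     1    3    2    0    3    4]
 [   4    0   -1    0    2    0    3   -1    0    4    0   -1    2    1
     4   -2    0    4    3    3]
 [   2    3    3    3   -3   -1    0    1    1    0    4    1    4    3
     0   -1    1   -1    0    5]]
```

View pics/crop.png

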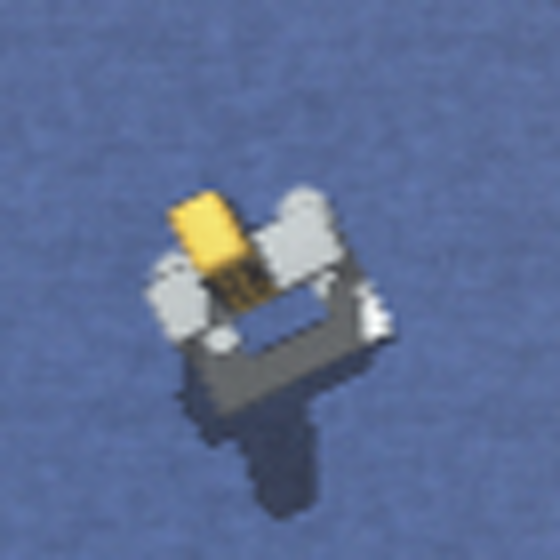

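{"fn": "step_arm", "kwargs": {
  "motion": [
    [8.5,3,-3.7,0.2,0],
    [8.5,6,-7.4,0.3,0],
    [8.5,9,-11.1,0.5,0],
    [8.5,12,-14.9,0.6,0],
    [8.5,15,-18.6,0.8,0],
    [8.5,18,-22.4,1,0],
    [8.5,21,-26.1,1.2,0],
    [8.5,24,-29.8,1.3,0],
    [8.5,27,-33.6,1.5,0],
    [8.5,30,-37.3,1.6,0],
    [8.5,33,-41,1.8,0],
    [8.5,36,-44.8,2,0],
    [8.5,39,-48.5,2.1,0],
    [8.5,42,-52.3,2.3,0],
    [8.5,45,-56,2.4,0],
    [8.5,48,-59.7,2.6,0],
    [8.5,51,-63.5,2.8,0],
    [8.5,54,-67.2,3,0],
    [8.5,55.9,-69.6,3,0],
    [8.5,55.9,-69.6,3,0]
  ]
}}

```text
time: 2.1
tool_pos: [0.5122, 0.2293, 0.2006]
tcp_rot: [-3.084, -0.596, 0.0]
wrist_force: [-0.4, 0.3, -0.9]
width: 0.997
grip_force: 0.0
```

```bash
cat >> h.py <<'E'
Twc=bot.calibration('wrist')['T_tool_cam'];Kw=bot.calibration('wrist')['mtx']
def wrist(name):
    s=bot.read_state();im,d=bot.read_camera('wrist');cv2.imwrite(f'pics/{name}.png',im[:,:,::-1])
    np.savez(name+'.npz',im=im,d=d,p=s['tool_pos'],r=s['tcp_rot']);return s,im,d
def wray(s,uv):
    """origin and world direction rays of wrist-camera pixels (equidistant fisheye)"""
    uv=np.atleast_2d(uv).astype(float);x=(uv-Kw[:2,2])/Kw[0,0];t=np.linalg.norm(x,axis=1)+1e-12
    c=np.stack([x[:,0]/t*np.sin(t),-x[:,1]/t*np.sin(t),-np.cos(t)],-1)
    Rt=R.from_rotvec(s['tcp_rot']).as_matrix();Rc=Rt@Twc[:3,:3]
    return s['tool_pos']+Rt@Twc[:3,3],c@Rc.T
def wonz(s,uv,z):
    o,r=wray(s,uv);return o+r*((z-o[2])/r[:,2])[:,None]
def yaw(s):
    x=R.from_rotvec(s['tcp_rot']).as_matrix()[:,0];return np.degrees(np.arctan2(x[1],x[0]))
def totool(s,v):
    "world displacement to tool axes, cm"
    return R.from_rotvec(s['tcp_rot']).as_matrix().T@np.asarray(v)*100
def wpts(s,d):
    v,u=np.mgrid[0:480,0:640];uv=np.stack([u.ravel(),v.ravel()],-1)
    x=(uv-Kw[:2,2])/Kw[0,0];t=np.linalg.norm(x,axis=1)
    o,r=wray(s,uv);return (o+r*(d.ravel()/np.cos(t))[:,None]).reshape(480,640,3)
E
python3 - <<'E'
from h import *
s,im,d=wrist('w1');W=wpts(s,d);print(yaw(s))
hsv=cv2.cvtColor(im,cv2.COLOR_RGB2HSV);H,S,V=cv2.split(hsv)
m,c,a=blob((H>18)&(H<35)&(S>120));print(c,a)
top=m&(W[...,2]>.092)&(W[...,2]<.106);ct=np.argwhere(top)[:,::-1];print(len(ct),np.median(W[top],0))
p=wonz(s,ct,.1)[:,:2].astype(np.float32)*1000
print(cv2.minAreaRect(p))
E
```

```text
21.869967212657937
[315.79122542 237.90620272] 661
538 [0.51228102 0.23089587 0.10076058]
((512.15869140625, 230.8258514404297), (20.748506546020508, 13.700824737548828), 22.255788803100586)
```

View pics/w1.png

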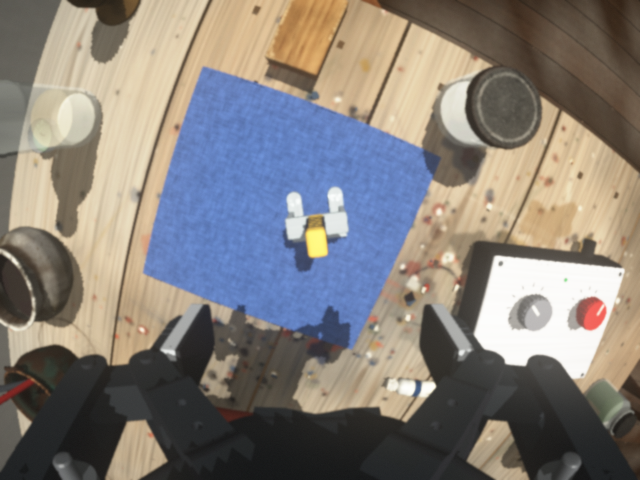

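```bash
python3 - <<'E'
from h import *
f=np.load('w1.npz');s={'tool_pos':f['p'],'tcp_rot':f['r']};im,d=f['im'],f['d'];W=wpts(s,d)
hsv=cv2.cvtColor(im,cv2.COLOR_RGB2HSV);H,S,V=cv2.split(hsv)
g=np.zeros((480,640),bool);g[170:275,270:365]=1
g1=g&(S<60)&(V>110)
br,c,a=blob(g1&(W[...,2]>.036));print('bridge',c,a,np.median(W[br],0))
for m,z in((br,.047),):
    uv=np.argwhere(m)[:,::-1];p=wonz(s,uv,z)[:,:2].astype(np.float32)*1000;print(cv2.minAreaRect(p))
    for half in (uv[:,0]<308,uv[:,0]>326): print(p[half].min(0),p[half].max(0),p[half].mean(0))
ti=g1&(W[...,2]<.03)&(np.arange(480)[:,None]<215)
uv=np.argwhere(ti)[:,::-1];p=wonz(s,uv,.008)[:,:2]*1000
L=p[uv[:,0]<315];Rr=p[uv[:,0]>=315]
for q in(L,Rr):
    (cx,cy),r=cv2.minEnclosingCircle(q.astype(np.float32));print('tine',len(q),q.mean(0),cv2.fitLine(q.astype(np.float32),2,0,.01,.01).ravel())
    
t=L.mean(0)-Rr.mean(0);print('yaw from tines',np.degrees(np.arctan2(-t[0],t[1])))
big=cv2.resize(im[170:275,270:365],None,fx=5,fy=5,interpolation=cv2.INTER_CUBIC)
ov=im.copy();ov[br]=(255,0,0);ov[ti]=(0,255,0);big2=cv2.resize(ov[170:275,270:365],None,fx=4,fy=4,interpolation=0)
cv2.imwrite('pics/c2.png',np.hstack([cv2.resize(big,(380,420)),big2])[:,:,::-1])
E
```

```text
bridge [335.29108911 222.64752475] 505 [0.5194982  0.21660445 0.04818387]
((518.23974609375, 216.94007873535156), (18.968448638916016, 21.138181686401367), 31.660064697265625)Traceback (most recent call last):
  File "<stdin>", line 9, in <module>
    return umr_minimum(a, axis, None, out, keepdims, initial, where)
ValueError: zero-size array to reduction operation minimum which has no identity
```

```bash
python3 - <<'E'
from h import *
f=np.load('w1.npz');s={'tool_pos':f['p'],'tcp_rot':f['r']};im,d=f['im'],f['d'];W=wpts(s,d)
hsv=cv2.cvtColor(im,cv2.COLOR_RGB2HSV);H,S,V=cv2.split(hsv)
g=np.zeros((480,640),bool);g[170:275,270:365]=1
g1=g&(S<60)&(V>110)
u=np.arange(640)[None]
br=g1&(W[...,2]>.038)&(W[...,2]<.056)
uv=np.argwhere(br)[:,::-1];p=wonz(s,uv,.047)[:,:2].astype(np.float32)*1000;print('bridge',len(p),cv2.minAreaRect(p))
ti=g1&(np.arange(480)[:,None]<208)
uv=np.argwhere(ti)[:,::-1];p=wonz(s,uv,.008)[:,:2]*1000
L=p[uv[:,0]<315];Rr=p[uv[:,0]>=315]
for q in(L,Rr): print('tine',len(q),q.mean(0),np.degrees(np.arctan2(*cv2.fitLine(q.astype(np.float32),2,0,.01,.01).ravel()[1::-1])))
t=L.mean(0)-Rr.mean(0);print('yaw from tines',np.degrees(np.arctan2(-t[0],t[1])))
ov=im.copy();ov[br]=(255,0,0);ov[ti]=(0,255,0)
cv2.imwrite('pics/c2.png',np.hstack([cv2.resize(x[170:275,270:365],None,fx=4,fy=4,interpolation=k) for x,k in((im,2),(ov,0))])[:,:,::-1])
E
```

```text
bridge 909 ((511.34002685546875, 230.43385314941406), (19.191944122314453, 50.67328643798828), 28.531938552856445)
tine 221 [516.346699   254.63043064] 37.901215
tine 299 [532.57996872 220.40506258] 31.750584
yaw from tines 25.37522826704087
```

View pics/c2.png

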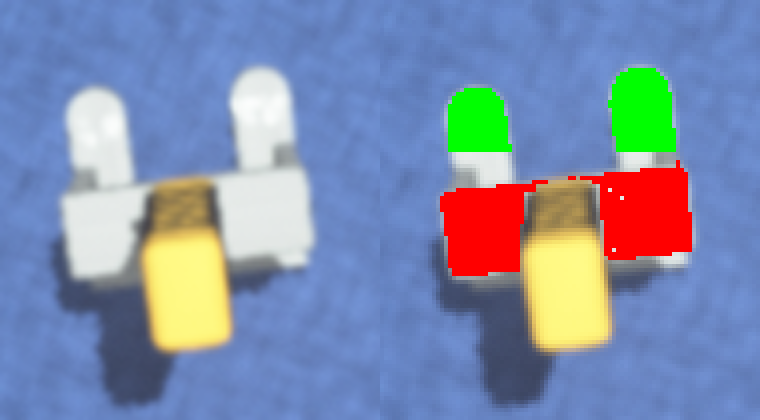

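{"fn": "step_arm", "kwargs": {
  "motion": [
    [5,0,-0.14,2,-6.4],
    [5,0,-0.14,5,-6.4],
    [5,0,-0.14,8,-6.4],
    [5,0,-0.14,11,-6.4],
    [5,0,-0.14,13,-6.4],
    [5,0,-0.14,14.2,-6.4],
    [5,0,-0.14,14.2,-6.4],
    [5,0,-0.14,14.2,-6.4],
    [3,0,-0.14,14.2,-6.4],
    [1,0,-0.14,14.2,-6.4],
    [0.5,0,-0.14,14.2,-6.4],
    [0.5,0,-0.14,14.2,-6.4],
    [0.5,0,-0.14,14.2,-6.4],
    [0.5,0,-0.14,14.2,-6.4],
    [0.5,0,-0.14,14.2,-6.4],
    [0.5,0,-0.14,14.2,-6.4]
  ],
  "force": 70
}}

```text
time: 3.75
tool_pos: [0.5121, 0.2275, 0.0604]
tcp_rot: [-3.048, -0.761, -0.003]
wrist_force: [-0.9, 0.2, 6.2]
width: 0.158
grip_force: 70.6
```

```bash
python3 - <<'E'
from h import *
s,im,d=wrist('w2');print(s['tool_pos'],yaw(s),s['wrist_force'],s['torque'],s['width'],s['time'])
s=bot.read_state();print(s['tool_pos'],s['wrist_force'])
E
```

```text
[0.51211139 0.22746985 0.06042426] 28.05380650655214 [-0.88196569  0.22137451  6.19372821] [-0.08847355  0.02302963 -0.05540154] 0.15790217447430674 3.75
[0.51210402 0.22747016 0.06042211] [-1.09231237  1.47646646  6.13838098]
```

View pics/w2.png

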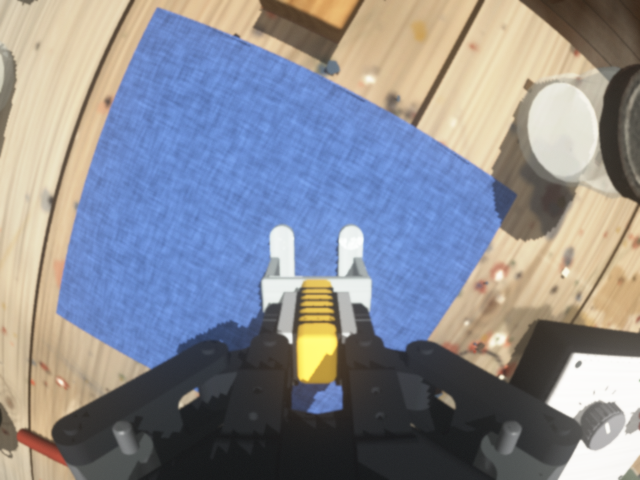

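{"fn": "step_arm", "kwargs": {
  "motion": [
    [0.5,0,0,-0.5,0],
    [0.5,0,0,-2,0],
    [0.5,0,0,-4,0],
    [0.5,0,0,-6.5,0],
    [0.5,-0.8,1.3,-8.5,0],
    [0.5,-2.4,3.8,-10,2],
    [0.5,-4.4,6.9,-11,4],
    [0.5,-6.6,10.3,-11,6],
    [0.5,-8.8,13.7,-11,8],
    [0.5,-11,17.2,-11,10],
    [0.5,-13.2,20.6,-11,11.8],
    [0.5,-15,23.4,-11,11.8],
    [0.5,-16.2,25.3,-11,11.8],
    [0.5,-16.9,26.4,-11,11.8],
    [0.5,-16.9,26.4,-11,11.8],
    [0.5,-16.9,26.4,-11,11.8],
    [0.5,-16.9,26.4,-11,11.8],
    [0.5,-16.9,26.4,-11,11.8]
  ]
}}

```text
time: 5.6
tool_pos: [0.4864, -0.0843, 0.1693]
tcp_rot: [-3.109, -0.446, 0.0]
wrist_force: [0.2, 1.3, -2.2]
width: 0.153
grip_force: 69.5
```

```bash
python3 - <<'E'
from h import *
s,im,d=wrist('w3');W=wpts(s,d);print(s['tool_pos'],yaw(s),s['wrist_force'],s['torque'],s['width'],s['time'])
hsv=cv2.cvtColor(im,cv2.COLOR_RGB2HSV);H,S,V=cv2.split(hsv)
red,c,a=blob((S>120)&((H<8)|(H>172))&(W[...,2]>.06)&(W[...,2]<.09));print('red',c,a,np.median(W[red],0))
E
```

```text
[ 0.48636978 -0.08434878  0.16926911] 16.336883982670045 [ 0.16043723  1.29076557 -2.21173556] [0.05279705 0.00313263 0.02903956] 0.1530216675464802 5.6
red [317.97635313 164.38833421] 1903 [ 0.53766089 -0.06866571  0.07519151]
```

View pics/w3.png

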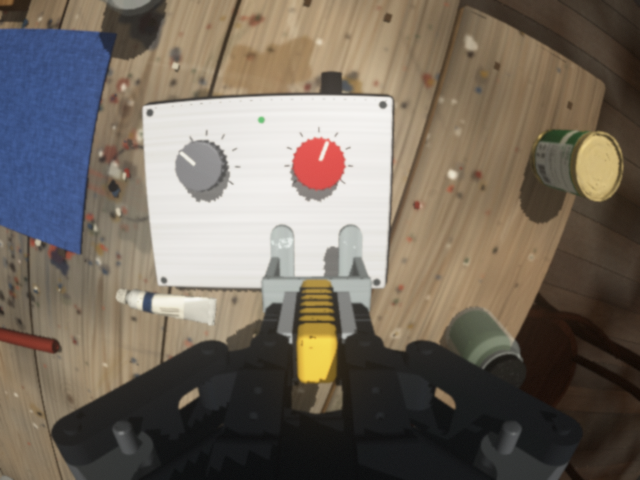

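```bash
cat > m.py <<'E'
from h import *
def tool(s,P): return (P-s['tool_pos'])@R.from_rotvec(s['tcp_rot']).as_matrix()*1000
def load(n):
    f=np.load(n+'.npz');return {'tool_pos':f['p'],'tcp_rot':f['r']},f['im'],f['d']
def tines(s,im,off=.0574,r0=222,r1=262):
    hsv=cv2.cvtColor(im,cv2.COLOR_RGB2HSV)
    S=im.astype(float);edge=cv2.Canny(im,40,120)
    z=s['tool_pos'][2]-off+.005
    return z
E
python3 - <<'E'
from m import *
for n in('w2','w3'):
    s,im,d=load(n);z=s['tool_pos'][2]-.0574+.005
    # tine outlines: columns with edges on rows 245..258; tips: top edge per tine
    g=cv2.cvtColor(im,cv2.COLOR_RGB2GRAY).astype(float);sat=cv2.cvtColor(im,cv2.COLOR_RGB2HSV)[...,1]
    row=np.abs(np.gradient(cv2.GaussianBlur(im,(3,3),0).astype(float),axis=1)).sum(2)[240:255,262:372].mean(0)
    pk=[262+i for i in range(1,109) if row[i]>row[i-1] and row[i]>=row[i+1] and row[i]>15];print(n,'cols',pk)
    for u in(282,350):
        col=np.abs(np.gradient(im.astype(float),axis=0)).sum(2)[215:238,u-2:u+3].mean(1);print(' tip row',u,215+np.argmax(col),np.round(col).astype(int))
    uv=[[p,247] for p in pk]+[[282,226],[350,226]]
    print(np.round(tool(s,wonz(s,uv,z)),1)[:,:2].tolist())
s,im,d=load('w3');W=wpts(s,d)
hsv=cv2.cvtColor(im,cv2.COLOR_RGB2HSV);H,S,V=cv2.split(hsv)
for nm,m in(('red',(S>120)&((H<8)|(H>172))),):
    red,c,a=blob(m&(np.arange(480)[:,None]<210),(270,120,370,210))
    ct=cv2.findContours(red.astype(np.uint8),0,1)[0][0][:,0]
    P=wonz(s,ct,.074)[:,:2]*1000
    (cx,cy),r=cv2.minEnclosingCircle(P.astype(np.float32));print(nm,cx,cy,r)
    # upper half of outline = true top rim (far side); fit circle r=17 on top plane
    from scipy.optimize import least_squares
    T=tool(s,wonz(s,ct,.074))[:,:2]
    q=least_squares(lambda q:np.hypot(*(T-q[:2]).T)-q[2],[55,0,17],loss='soft_l1').x;print('tool frame circle top',q)
    ptop=red&(W[...,2]>.071);print('depth-top centroid tool',tool(s,W[ptop]).mean(0))
# plate edges -> yaw, in tool frame
pl=(S<45)&(V>140);pl,_,_=blob(pl,(135,85,400,300));uv=np.argwhere(pl)[:,::-1]
P=wonz(s,uv,.05)[:,:2].astype(np.float32)*1000;print(cv2.minAreaRect(P))
for (a,b,ax) in(((170,110),(370,110),0),):
    e=[]
    for u in range(165,320,5):
        col=im[85:115,u].astype(float).sum(1);e.append([u,85+np.argmax(np.diff(col))])
    Pw=wonz(s,e,.05)[:,:2]*1000;L=cv2.fitLine(Pw.astype(np.float32),cv2.DIST_HUBER,0,.01,.01).ravel();print('back edge yaw',np.degrees(np.arctan2(L[1],L[0]))-90,np.degrees(np.arctan2(L[1],L[0]))+90)
E
```

```text
w2 cols [270, 294, 335, 338, 363]
 tip row 282 225 [ 3  5  6  4  4  2  4 12 33 51 78 71 34 10  2  0  1  0  1  1  0  1  2]
 tip row 350 225 [ 2  2  4  5  5  3  4 14 33 46 71 68 31  8  1  0  1  0  1  0  1  3  7]
[[11.5, -26.8], [11.5, -13.4], [11.5, 9.3], [11.5, 11.0], [11.5, 24.9], [23.5, -19.8], [23.5, 17.3]]
w3 cols [270, 291, 294, 326, 338, 362]
 tip row 282 224 [ 1  0  0  1  0  3  8 24 61 86 42 25 37 16  3  1  1  1  1  1  1  5 17]
 tip row 350 224 [ 1  3  1  2  2  1  6 26 68 85 30 32 34 12  2  1  1  1  2  1  1  1  2]
[[11.5, -26.8], [11.5, -15.1], [11.5, -13.4], [11.5, 4.3], [11.5, 11.0], [11.5, 24.3], [23.5, -19.8], [23.5, 17.3]]
red 538.3876342773438 -69.44235229492188 16.667293548583984
tool frame circle top [ 5.33797247e+01 -3.00964850e-02  1.57130759e+01]
depth-top centroid tool [5.37674067e+01 6.16834610e-03 9.32321863e+01]
((498.5062255859375, -37.735809326171875), (153.45301818847656, 187.25057983398438), 16.326143264770508)
back edge yaw -163.5769 16.423088
```

{"fn": "step_arm", "kwargs": {
  "motion": [
    [0.5,0,0.06,1,0],
    [0.5,0,0.12,3,0],
    [0.5,0,0.12,4.5,0],
    [0.5,0,0.12,5.4,0],
    [0.5,0,0.12,5.6,0],
    [0.5,0,0.12,5.7,0],
    [0.5,0,0.12,5.7,0],
    [0.5,0,0.12,5.7,0]
  ]
}}

```text
time: 6.45
tool_pos: [0.4873, -0.0868, 0.1131]
tcp_rot: [3.109, 0.444, 0.002]
wrist_force: [-0.4, -0.8, -1.4]
width: 0.154
grip_force: 69.5
```

```bash
cat >> m.py <<'E'
from scipy.optimize import least_squares
def report(n,off=.0574):
    s,im,d=wrist(n);print(s['tool_pos'],yaw(s),s['wrist_force'],s['time'])
    z=s['tool_pos'][2]-off+.005
    row=np.abs(np.gradient(cv2.GaussianBlur(im,(3,3),0).astype(float),axis=1)).sum(2)[240:255,262:372].mean(0)
    pk=[262+i for i in range(1,109) if row[i]>row[i-1] and row[i]>=row[i+1] and row[i]>15]
    print('cols',pk,'y',np.round(tool(s,wonz(s,[[p,247] for p in pk],z))[:,1],1))
    hsv=cv2.cvtColor(im,cv2.COLOR_RGB2HSV);H,S,V=cv2.split(hsv)
    red,c,a=blob((S>120)&((H<8)|(H>172)),(240,100,400,280))
    ct=cv2.findContours(red.astype(np.uint8),0,1)[0];ct=max(ct,key=len)[:,0]
    T=tool(s,wonz(s,ct,.074))[:,:2]
    q=least_squares(lambda q:np.hypot(*(T-q[:2]).T)-q[2],[T[:,0].mean(),0,17],loss='soft_l1').x
    print('red px',c,'tool circle',q,'y ext',T[:,1].min(),T[:,1].max(),'x ext',T[:,0].min(),T[:,0].max());return s,im,d
E
python3 -c "
from m import *
report('w4')"
```

```text
[ 0.48732754 -0.086754    0.11311782] 16.2463477104572 [-0.42124171 -0.76555139 -1.44471105] 6.45
cols [269, 294, 336, 339, 352, 362] y [-27.3 -13.4   9.9  11.5  18.8  24.3]
red px [313.06115108 173.48471223] tool circle [53.72517151 -2.44525277 16.3413636 ] y ext -18.97543199448233 14.16885932597776 x ext 37.082606436382925 70.52065300671386
```

View pics/w4.png

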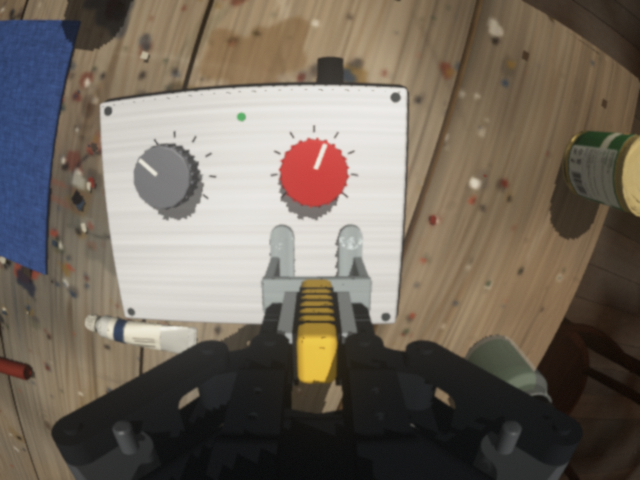

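{"fn": "step_arm", "kwargs": {
  "motion": [
    [0.5,0,-0.06,0.2,0],
    [0.5,0,-0.12,0.4,0],
    [0.5,0,-0.12,0.5,0],
    [0.5,0,-0.12,0.5,0],
    [0.5,0,-0.12,0.5,0],
    [0.5,0,-0.12,0.5,0],
    [0.5,0,-0.12,0.5,0]
  ]
}}

```text
time: 7.2
tool_pos: [0.4862, -0.0853, 0.1073]
tcp_rot: [-3.11, -0.444, 0.0]
wrist_force: [-1.7, 0.3, 0.5]
width: 0.154
grip_force: 69.7
```

```bash
python3 -c "
from m import *
report('w5')"
```

```text
[ 0.48621047 -0.08533324  0.10733194] 16.24444661929933 [-1.70425215  0.32799335  0.54146776] 7.2
cols [270, 294, 337, 362] y [-26.8 -13.4  10.4  24.3]
red px [316.43607755 173.13346446] tool circle [54.482763   -0.76758072 16.33386378] y ext -17.423934378400666 15.609934959339288 x ext 37.70787458917918 71.04428071715569
```

{"fn": "step_arm", "kwargs": {
  "motion": [
    [0.5,0,0.03,0.02,0],
    [0.5,0,0.04,0.03,0],
    [0.5,0,0.04,0.03,0],
    [0.5,0,0.04,0.03,0]
  ]
}}

```text
time: 7.65
tool_pos: [0.4864, -0.0856, 0.1072]
tcp_rot: [-3.11, -0.444, -0.0]
wrist_force: [-1.7, 2.9, 3.8]
width: 0.155
grip_force: 70.2
```

```bash
python3 -c "
from m import *
for i in range(3):
    s=bot.read_state();print(s['tool_pos'],s['wrist_force']);bot.read_camera('top')
report('w6')"
```

```text
[ 0.48639721 -0.08562706  0.10719942] [-1.69261474  2.93403672  3.83504198]
[ 0.48640155 -0.08563147  0.10721031] [-2.64017012  2.80583459  5.15714719]
[ 0.48639919 -0.08564472  0.10718402] [-3.3817626   3.43858041  5.25231751]
[ 0.48639082 -0.08563315  0.1071679 ] 16.2446131971355 [-3.0802216   2.83204877  5.16249204] 7.8
cols [269, 275, 294, 336, 340, 362] y [-27.3 -24.  -13.4   9.8  12.1  24.3]
red px [315.81241224 173.30468969] tool circle [54.4050347  -1.06764959 16.32629211] y ext -17.41783655275007 15.58827874346542 x ext 37.73834574945834 71.04728870935844
```

{"fn": "step_arm", "kwargs": {
  "motion": [
    [0.5,0.3,0.02,-0.02,0],
    [0.5,0.8,0.03,-0.02,0],
    [0.5,1.4,0.03,-0.02,0],
    [0.5,2.0,0.03,-0.02,0],
    [0.5,2.5,0.03,-0.02,0],
    [0.5,3.0,0.03,-0.02,0],
    [0.5,3.0,0.03,-0.02,0],
    [0.5,3.0,0.03,-0.02,0]
  ]
}}

```text
time: 8.65
tool_pos: [0.5162, -0.0777, 0.1072]
tcp_rot: [3.11, 0.444, 0.003]
wrist_force: [-0.2, -1.0, 1.3]
width: 0.156
grip_force: 69.9
```

```bash
python3 -c "
from m import *
report('w7')"
```

```text
[ 0.51624957 -0.07774445  0.10721295] 16.256906061063727 [-0.24640433 -0.98622474  1.31537779] 8.65
cols [270, 282, 347, 362] y [-26.8 -20.1  16.   24.3]
red px [314.21504756 233.61862208] tool circle [24.25428207 -1.90371345 16.89792442] y ext -18.57433379624933 14.720188630040843 x ext 6.806993260852811 42.156266154698145
```

View pics/w7.png

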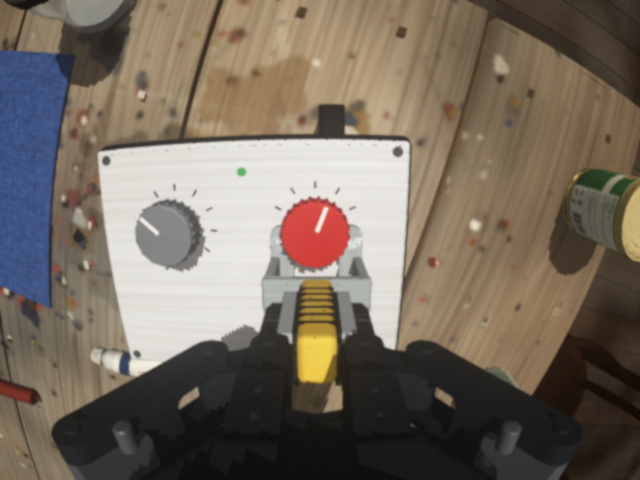

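{"fn": "step_arm", "kwargs": {
  "motion": [
    [0.5,0.3,-0.02,0,0],
    [0.5,0.8,-0.04,0,0],
    [0.5,1.4,-0.04,0,0],
    [0.5,1.9,-0.04,0,0],
    [0.5,2.2,-0.04,0,0],
    [0.5,2.3,-0.04,0,0],
    [0.5,2.3,-0.04,0,0],
    [0.5,2.3,-0.04,0,0]
  ]
}}

```text
time: 9.5
tool_pos: [0.5367, -0.0708, 0.1072]
tcp_rot: [-3.11, -0.444, 0.002]
wrist_force: [-3.2, 0.2, 5.3]
width: 0.157
grip_force: 70.3
```

```bash
python3 -c "
from m import *
report('w8')"
```

```text
[ 0.53666518 -0.07076211  0.10720153] 16.24604148488739 [-3.1925156   0.17185935  5.2561248 ] 9.5
cols [269, 289, 295, 301, 324, 330, 339, 343, 362] y [-27.3 -16.2 -12.8  -9.5   3.2   6.5  11.5  13.7  24.3]
red px [316.26241135 259.65575559] tool circle [ 9.72242069 -0.73652922 13.16630078] y ext -17.557853623459206 16.148179407651327 x ext 1.8893800081350725 22.11825696265181
```

{"fn": "step_arm", "kwargs": {
  "motion": [
    [0.5,0.05,0,-0.01,0],
    [0.5,0.1,0,-0.01,0],
    [0.5,0.15,0,-0.01,0],
    [0.5,0.15,0,-0.01,0],
    [0.5,0.15,0,-0.01,0],
    [0.5,0.15,0,-0.01,0]
  ]
}}

```text
time: 10.15
tool_pos: [0.5379, -0.0704, 0.1072]
tcp_rot: [-3.11, -0.444, 0.003]
wrist_force: [-3.8, -0.2, 4.9]
width: 0.151
grip_force: 70.3
```

{"fn": "step_arm", "kwargs": {
  "motion": [
    [0.5,0.04,0,-0.01,0],
    [0.5,0.08,0,-0.01,0],
    [0.5,0.1,0,-0.01,0],
    [0.5,0.1,0,-0.01,0],
    [0.5,0.1,0,-0.01,0]
  ]
}}

```text
time: 10.65
tool_pos: [0.5396, -0.07, 0.1073]
tcp_rot: [-3.11, -0.444, 0.0]
wrist_force: [-3.0, 0.9, 2.9]
width: 0.157
grip_force: 70.1
```

```bash
python3 -c "
from m import *
report('w9')"
```

```text
[ 0.53959707 -0.07004217  0.10726526] 16.245842707680524 [-2.98698188  0.90182455  2.85363354] 10.65
cols [269, 289, 294, 302, 310, 321, 330, 338, 341, 343, 349, 362] y [-27.3 -16.2 -13.4  -9.   -4.5   1.5   6.5  11.   12.6  13.7  17.1  24.3]
red px [315.91554054 261.84189189] tool circle [ 9.17710492 -3.17348226 10.65189637] y ext -17.613463095081165 15.737620699747858 x ext 1.8714629960248104 18.989954125555236
```

{"fn": "step_arm", "kwargs": {
  "motion": [
    [0.5,0.03,0,-0.01,0],
    [0.5,0.06,0,-0.01,0],
    [0.5,0.08,0,-0.01,0],
    [0.5,0.08,0,-0.01,0],
    [0.5,0.08,0,-0.01,0]
  ]
}}

```text
time: 11.2
tool_pos: [0.5405, -0.07, 0.1073]
tcp_rot: [3.11, 0.444, 0.0]
wrist_force: [-1.8, -1.0, 0.7]
width: 0.155
grip_force: 69.8
```

{"fn": "step_arm", "kwargs": {
  "motion": [
    [0.5,0.03,0,0,0],
    [0.5,0.06,0,0,0],
    [0.5,0.06,0,0,0],
    [0.5,0.06,0,0,0]
  ]
}}

```text
time: 11.6
tool_pos: [0.541, -0.0699, 0.1074]
tcp_rot: [3.11, 0.444, 0.0]
wrist_force: [-1.6, -0.8, -0.1]
width: 0.156
grip_force: 69.8
```

{"fn": "step_arm", "kwargs": {
  "motion": [
    [0.5,0.03,0,0.01,0],
    [0.5,0.06,0,0.01,0],
    [0.5,0.06,0,0.01,0],
    [0.5,0.06,0,0.01,0]
  ]
}}

```text
time: 12.0
tool_pos: [0.5414, -0.0697, 0.1074]
tcp_rot: [3.11, 0.444, -0.001]
wrist_force: [-2.4, -0.7, 0.3]
width: 0.158
grip_force: 69.8
```

```bash
python3 -c "
from m import *
report('w10')
im,d=bot.read_camera('scene');cv2.imwrite('pics/s10.png',cv2.resize(im[170:290,240:400],None,fx=5,fy=5,interpolation=2)[:,:,::-1])
"
```

```text
[ 0.54140122 -0.06969922  0.1073541 ] 16.244706756535017 [-2.37495443 -0.68210625  0.34374022] 12.0
cols [269, 292, 294, 301, 309, 321, 329, 338, 340, 362] y [-27.3 -14.5 -13.4  -9.5  -5.1   1.5   6.   11.   12.1  24.3]
red px [315.42299189 262.7376566 ] tool circle [ 8.45013371 -3.33200599 10.32442775] y ext -17.105141763000713 15.23063946491074 x ext 1.830976318192225 17.92305725595443
```

```bash
cat >> m.py <<'E'
def faredge(n):
    s,im,d=load(n)
    a=im[:,306:327].astype(float);r=(a[...,0]-a[...,1]).mean(1)  # redness
    r=cv2.GaussianBlur(r[:,None],(1,3),0).ravel()
    i=np.argmax(r>60);v=i-1+(60-r[i-1])/(r[i]-r[i-1])
    P=wonz(s,[[316,v]],.074)[0];x=np.array([np.cos(.2836),np.sin(.2836)])
    print(n,'row %.2f'%v,'edge along x_d %.2f'%(P[:2]@x*1000),'tcp %.2f'%(s['tool_pos'][:2]@x*1000),'diff %.2f'%((P[:2]-s['tool_pos'][:2])@x*1000))
E
python3 -c "
from m import *
for n in 'w5 w6 w7 w8 w9 w10'.split(): faredge(n)"
```

```text
w5 row 137.68 edge along x_d 514.10 tcp 442.91 diff 71.19
w6 row 137.83 edge along x_d 514.13 tcp 443.00 diff 71.12
w7 row 198.81 edge along x_d 515.68 tcp 473.87 diff 41.81
w8 row 238.78 edge along x_d 517.10 tcp 495.43 diff 21.67
w9 row 244.37 edge along x_d 517.24 tcp 498.44 diff 18.79
w10 row 246.36 edge along x_d 517.99 tcp 500.27 diff 17.72
```

View pics/s10.png

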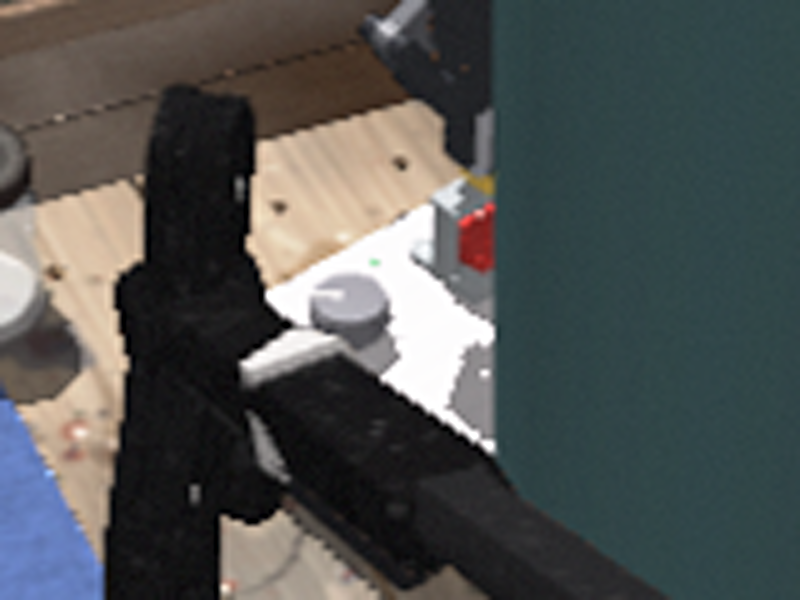

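{"fn": "step_arm", "kwargs": {
  "motion": [
    [0.5,0.03,0,0.01,0],
    [0.5,0.06,0,0.01,0],
    [0.5,0.06,0,0.01,0],
    [0.5,0.06,0,0.01,0]
  ]
}}

```text
time: 12.5
tool_pos: [0.5418, -0.0695, 0.1073]
tcp_rot: [-3.11, -0.444, 0.001]
wrist_force: [-4.3, -1.3, 3.0]
width: 0.156
grip_force: 70.1
```

```bash
python3 -c "
from m import *
s,_,_=report('w11');print(s['torque']);faredge('w11')
"
```

```text
[ 0.54181439 -0.06950564  0.10729322] 16.24765409563897 [-4.31553614 -1.28683854  3.03712943] 12.5
cols [270, 282, 292, 294, 301, 309, 321, 329, 337, 340, 362] y [-26.8 -20.1 -14.5 -13.4  -9.5  -5.1   1.5   6.   10.4  12.1  24.3]
red px [315.64782277 263.12299465] tool circle [ 8.25271503 -3.05736976 10.21325023] y ext -17.08349463083445 15.224687572073632 x ext 2.363038425705013 17.42075007679417
[-0.32756712  0.91464464 -0.04032986]
w11 row 247.25 edge along x_d 517.99 tcp 500.72 diff 17.27
```

{"fn": "step_arm", "kwargs": {
  "motion": [
    [0.5,0.03,0,-0.01,0],
    [0.5,0.06,0,-0.01,0],
    [0.5,0.07,0,-0.01,0],
    [0.5,0.07,0,-0.01,0]
  ]
}}

```text
time: 12.95
tool_pos: [0.5421, -0.0694, 0.1073]
tcp_rot: [-3.11, -0.444, 0.003]
wrist_force: [-6.1, -0.9, 4.0]
width: 0.154
grip_force: 70.2
```

```bash
python3 -c "
from m import *
s,_,_=report('w12');print(s['torque']);faredge('w12')
"
```

```text
[ 0.54205077 -0.06942947  0.107261  ] 16.251420100826603 [-6.08507757 -0.87574396  4.01363772] 12.95
cols [270, 294, 301, 309, 321, 329, 336, 339, 362] y [-26.8 -13.4  -9.5  -5.1   1.5   6.    9.8  11.5  24.3]
red px [315.6639283  263.78939507] tool circle [ 7.97462217 -3.13829343 10.19916814] y ext -17.097024901816827 15.220991344191388 x ext 1.8293491350124302 17.43533240711182
[-0.43492689  1.19010513 -0.09248965]
w12 row 247.50 edge along x_d 518.09 tcp 500.97 diff 17.12
```

{"fn": "step_arm", "kwargs": {
  "motion": [
    [0.5,0.0,0,-0.01,0],
    [0.5,0.0,0,-0.02,0],
    [0.5,0.0,0,-0.02,0]
  ]
}}

```text
time: 13.3
tool_pos: [0.542, -0.0694, 0.1073]
tcp_rot: [-3.11, -0.444, 0.003]
wrist_force: [-5.8, -0.9, 2.3]
width: 0.155
grip_force: 70.1
```

```bash
python3 -c "
from m import *
s,im,d=report('w13');print(s['torque']);faredge('w13')
cv2.imwrite('pics/c13.png',cv2.resize(im[225:305,255:380],None,fx=6,fy=6,interpolation=2)[:,:,::-1])
"
```

```text
[ 0.5420355  -0.06942271  0.10729919] 16.252374272135864 [-5.76473417 -0.89927643  2.29901062] 13.3
cols [270, 294, 301, 309, 321, 329, 336, 339, 362] y [-26.8 -13.4  -9.5  -5.1   1.5   6.    9.8  11.5  24.3]
red px [315.45870871 263.64414414] tool circle [ 8.03150876 -3.09110702 10.21367663] y ext -17.100501535697724 15.224516939832775 x ext 1.8279667553265857 17.423127955496664
[-0.47270882  1.14575252 -0.0728339 ]
w13 row 247.50 edge along x_d 518.06 tcp 500.96 diff 17.10
```

View pics/c13.png

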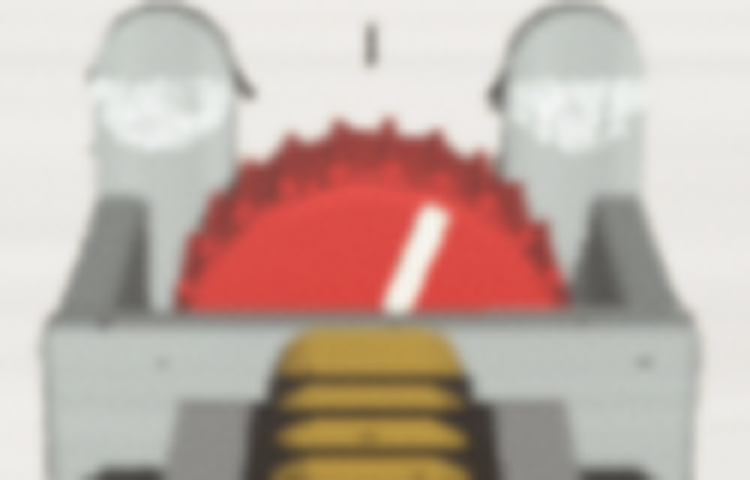

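{"fn": "step_arm", "kwargs": {
  "motion": [
    [0.5,-0.02,0,-0.03,0],
    [0.5,-0.02,0,-0.09,0],
    [0.5,-0.02,0,-0.15,0],
    [0.5,-0.02,0,-0.21,0],
    [0.5,-0.02,0,-0.27,0],
    [0.5,-0.02,0,-0.33,0],
    [0.5,-0.02,0,-0.39,0],
    [0.5,-0.02,0,-0.45,0],
    [0.5,-0.02,0,-0.5,0],
    [0.5,-0.02,0,-0.5,0]
  ]
}}

```text
time: 14.35
tool_pos: [0.5419, -0.0692, 0.1118]
tcp_rot: [-3.109, -0.444, 0.002]
wrist_force: [-3.2, -0.4, -10.5]
width: 0.149
grip_force: 68.2
```

{"fn": "step_arm", "kwargs": {
  "motion": [
    [0.5,0,0,-0.05,0],
    [0.5,0,0,-0.1,0],
    [0.5,0,0,-0.15,0],
    [0.5,0,0,-0.2,0],
    [0.5,0,0,-0.25,0],
    [0.5,0,0,-0.3,0],
    [0.5,0,0,-0.35,0],
    [0.5,0,0,-0.4,0],
    [0.5,0,0,-0.45,0],
    [0.5,0,0,-0.5,0],
    [0.5,0,0,-0.55,0],
    [0.5,0,0,-0.6,0],
    [0.5,0,0,-0.6,0],
    [0.5,0,0,-0.6,0]
  ]
}}

```text
time: 15.75
tool_pos: [0.5423, -0.0694, 0.1201]
tcp_rot: [-3.11, -0.444, 0.001]
wrist_force: [-7.6, -0.9, -5.7]
width: 0.153
grip_force: 69.4
```

```bash
python3 -c "
from m import *
s,im,d=wrist('w14');print(s['tool_pos'],s['wrist_force'],s['torque'])
c=im[215:315,240:395];cv2.imwrite('pics/c14.png',cv2.resize(c,None,fx=5,fy=5,interpolation=2)[:,:,::-1])
"
```

```text
[ 0.54226252 -0.06937668  0.12007909] [-7.61702516 -0.93901105 -5.74345772] [-0.10334984  1.64965972 -0.05405594]
```

{"fn": "step_arm", "kwargs": {
  "motion": [
    [0.5,-0.03,0,-0.03,0],
    [0.5,-0.06,0,-0.06,0],
    [0.5,-0.06,0,-0.1,0],
    [0.5,-0.06,0,-0.1,0],
    [0.5,-0.06,0,-0.1,0]
  ]
}}

```text
time: 16.3
tool_pos: [0.5421, -0.0695, 0.1213]
tcp_rot: [-3.11, -0.444, -0.0]
wrist_force: [-6.7, -1.0, -6.6]
width: 0.157
grip_force: 69.4
```

{"fn": "step_arm", "kwargs": {
  "motion": [
    [0.5,-0.04,0,-0.02,0],
    [0.5,-0.08,0,-0.04,0],
    [0.5,-0.1,0,-0.05,0],
    [0.5,-0.1,0,-0.05,0],
    [0.5,-0.1,0,-0.05,0]
  ]
}}

```text
time: 16.8
tool_pos: [0.5419, -0.0696, 0.1223]
tcp_rot: [-3.11, -0.444, -0.003]
wrist_force: [-5.1, -0.1, -5.9]
width: 0.156
grip_force: 69.5
```

```bash
cat >> m.py <<'E'
def redpix(n):
    s,im,d=load(n);W=wpts(s,d)
    hsv=cv2.cvtColor(im,cv2.COLOR_RGB2HSV);H,S,V=cv2.split(hsv)
    red,c,a=blob((S>110)&((H<9)|(H>171)),(240,100,400,330))
    v,u=np.nonzero(red);z=W[...,2][red];z=z[(z>0)&(z<.3)]
    print(n,'red',a,'u',u.min(),u.max(),'v',v.min(),v.max(),'z pct',np.round(np.percentile(z,[5,25,50,75,95]),4),'tcp z %.4f'%s['tool_pos'][2])
E
python3 -c "
from m import *
s,im,d=wrist('w15');print(s['tool_pos'],s['wrist_force'],s['torque'])
for n in('w9','w13','w14','w15'):redpix(n);faredge(n)
"
```

```text
[ 0.54188696 -0.06962627  0.12226953] [-5.13944991 -0.12268054 -5.86867067] [ 0.05551899  1.36146135 -0.00483148]
w9 red 1558 u 284 349 v 244 276 z pct [0.0658 0.0728 0.0747 0.0752 0.0764] tcp z 0.1073
w9 row 244.37 edge along x_d 517.24 tcp 498.44 diff 18.80
w13 red 1365 u 285 348 v 247 276 z pct [0.0658 0.0722 0.0752 0.0759 0.0769] tcp z 0.1073
w13 row 247.50 edge along x_d 518.07 tcp 500.96 diff 17.11
w14 red 1474 u 285 350 v 245 276 z pct [0.0757 0.0828 0.0845 0.0851 0.0857] tcp z 0.1201
w14 row 245.55 edge along x_d 515.43 tcp 501.19 diff 14.24
w15 red 1476 u 285 349 v 244 276 z pct [0.0785 0.0853 0.0867 0.0873 0.0885] tcp z 0.1223
w15 row 245.40 edge along x_d 514.52 tcp 500.76 diff 13.76
```

{"fn": "step_arm", "kwargs": {
  "motion": [
    [0.5,-0.05,0,-0.02,0],
    [0.5,-0.1,0,-0.04,0],
    [0.5,-0.15,0,-0.06,0],
    [0.5,-0.18,0,-0.08,0],
    [0.5,-0.18,0,-0.1,0],
    [0.5,-0.18,0,-0.1,0]
  ]
}}

```text
time: 17.45
tool_pos: [0.5412, -0.0707, 0.1226]
tcp_rot: [3.108, 0.444, 0.006]
wrist_force: [-0.4, -0.3, -0.5]
width: 0.154
grip_force: 70.3
```

{"fn": "step_arm", "kwargs": {
  "motion": [
    [0.5,0,0,-0.1,0],
    [0.5,0,0,-0.2,0],
    [0.5,0,0,-0.3,0],
    [0.5,0,0,-0.4,0],
    [0.5,0,0,-0.5,0],
    [0.5,0,0,-0.6,0],
    [0.5,0,0,-0.7,0],
    [0.5,0,0,-0.8,0],
    [0.5,0,0,-0.9,0],
    [0.5,0,0,-1.0,0],
    [0.5,0,0,-1.2,0],
    [0.5,0,0,-1.4,0],
    [0.5,0,0,-1.6,0],
    [0.5,0,0,-1.8,0],
    [0.5,0,0,-2,0],
    [0.5,0,0,-2,0],
    [0.5,0,0,-2,0]
  ]
}}

```text
time: 19.15
tool_pos: [0.5394, -0.0703, 0.1412]
tcp_rot: [3.11, 0.444, 0.0]
wrist_force: [0.4, 0.1, -1.5]
width: 0.153
grip_force: 70.0
```

```bash
cat >> m.py <<'E'
def capplane(n):
    s,im,d=load(n);W=wpts(s,d);hsv=cv2.cvtColor(im,cv2.COLOR_RGB2HSV);H,S,V=cv2.split(hsv)
    red,c,a=blob((S>110)&((H<9)|(H>171)),(240,100,400,330))
    P=tool(s,W[red&(d>0)]);P=P[np.abs(P[:,2]-np.percentile(P[:,2],20))<3]
    for _ in range(3):
        q=np.linalg.lstsq(np.c_[P[:,:2],np.ones(len(P))],P[:,2],rcond=None)[0];r=P[:,2]-np.c_[P[:,:2],np.ones(len(P))]@q;P=P[np.abs(r)<1.5*max(r.std(),.4)]
    print(n,'cap top tilt deg x,y',np.round(np.degrees(q[:2]),1),'n',len(P),'ctr',P.mean(0))
E
python3 -c "
from m import *
s,im,d=wrist('w16');print(s['tool_pos'],s['wrist_force'],s['torque'],yaw(s))
for n in('w13','w15','w16'):redpix(n);capplane(n)
"
```

```text
[ 0.53941208 -0.07028987  0.14115794] [ 0.36956299  0.09304579 -1.48607726] [0.02865224 0.00585562 0.08538651] 16.246323092796214
w13 red 1365 u 285 348 v 247 276 z pct [0.0658 0.0722 0.0752 0.0759 0.0769] tcp z 0.1073
w13 cap top tilt deg x,y [0.3 0.5] n 586 ctr [ 7.33160695 -1.28363886 31.70926814]
w15 red 1476 u 285 349 v 244 276 z pct [0.0785 0.0853 0.0867 0.0873 0.0884] tcp z 0.1223
w15 cap top tilt deg x,y [1.7 0.2] n 689 ctr [ 6.95244024 -0.96902127 35.35642532]
w16 red 1609 u 284 349 v 241 275 z pct [0.0971 0.1046 0.1057 0.1062 0.1069] tcp z 0.1412
w16 cap top tilt deg x,y [1.2 0.1] n 825 ctr [ 7.75891083 -1.35937108 35.2075633 ]
```

{"fn": "step_arm", "kwargs": {
  "motion": [
    [0.5,0,0,-0.2,0],
    [0.5,0,0,-0.6,0],
    [0.5,0,0,-1.1,0],
    [0.5,0,-0.1,-1.6,0],
    [0.5,0,-0.3,-2,0],
    [0.5,0.1,-0.6,-2.3,0],
    [0.5,0.2,-1.1,-2.5,0],
    [0.5,0.3,-1.8,-2.5,0],
    [0.5,0.5,-2.7,-2.5,0],
    [0.5,0.7,-3.8,-2.5,0],
    [0.5,0.9,-5.0,-2.5,0],
    [0.5,1.2,-6.4,-2.5,0],
    [0.5,1.5,-7.9,-2.5,0],
    [0.5,1.8,-9.4,-2.5,0],
    [0.5,2.1,-10.9,-2.5,0],
    [0.5,2.3,-12.3,-2.5,0],
    [0.5,2.5,-13.5,-2.5,0],
    [0.5,2.7,-14.5,-2.5,0],
    [0.5,2.8,-15.2,-2.5,0],
    [0.5,2.9,-15.6,-2.5,0]
  ]
}}

```text
time: 21.2
tool_pos: [0.5235, 0.0882, 0.1661]
tcp_rot: [3.11, 0.445, -0.0]
wrist_force: [-0.1, 0.2, -1.7]
width: 0.154
grip_force: 70.0
```

{"fn": "step_arm", "kwargs": {
  "motion": [
    [0.5,0,-0.1,0,0],
    [0.5,0.1,-0.3,0,0],
    [0.5,0.1,-0.6,0,0],
    [0.5,0.2,-1.1,0,0],
    [0.5,0.3,-1.8,0,0],
    [0.5,0.5,-2.7,0,0],
    [0.5,0.7,-3.8,0,0],
    [0.5,0.9,-5.0,0,0],
    [0.5,1.2,-6.4,0,0],
    [0.5,1.5,-7.9,0,0],
    [0.5,1.8,-9.4,0,0],
    [0.5,2.1,-10.9,0,0],
    [0.5,2.4,-12.3,0,0],
    [0.5,2.6,-13.5,0,0],
    [0.5,2.8,-14.6,0,0],
    [0.5,2.9,-15.5,0,0],
    [0.5,3,-16,0,0],
    [0.5,3,-16.2,0,0],
    [0.5,3,-16.3,0,0],
    [0.5,3,-16.3,0,0]
  ]
}}

```text
time: 23.2
tool_pos: [0.5068, 0.2522, 0.1661]
tcp_rot: [3.11, 0.443, -0.0]
wrist_force: [-0.2, -0.0, -1.3]
width: 0.152
grip_force: 70.0
```

```bash
python3 -c "
from m import *
s,im,d=wrist('w17');print(s['tool_pos'],s['wrist_force'],s['torque'],yaw(s),s['time'])
for n in('w16','w17'):redpix(n);capplane(n)
W=wpts(s,d);hsv=cv2.cvtColor(im,cv2.COLOR_RGB2HSV);H,S,V=cv2.split(hsv)
m=(H>100)&(H<125)&(S>100);m,c,a=blob(m);P=W[m&(d>0)];print('mat z',np.median(P[:,2]),'x',np.percentile(P[:,0],[1,99]),'y',np.percentile(P[:,1],[1,99]))
"
```

```text
[0.50678626 0.25219515 0.16606043] [-0.18640244 -0.04349795 -1.26652694] [0.00911706 0.06771918 0.00225873] 16.22836555810751 23.2
w16 red 1609 u 284 349 v 241 275 z pct [0.0971 0.1046 0.1057 0.1062 0.1069] tcp z 0.1412
w16 cap top tilt deg x,y [1.2 0.1] n 825 ctr [ 7.75831676 -1.35907565 35.20766713]
w17 red 1626 u 284 349 v 241 275 z pct [0.1211 0.1293 0.1306 0.1312 0.1319] tcp z 0.1661
w17 cap top tilt deg x,y [1.1 0.1] n 785 ctr [ 7.64300574 -1.29115598 35.19901851]
mat z 0.004274262123434236 x [0.39311642 0.6029868 ] y [0.14505113 0.37696964]
```

{"fn": "step_arm", "kwargs": {
  "motion": [
    [0.5,0,0,0.2,0],
    [0.5,0,0,0.6,0],
    [0.5,0,0,1.2,0],
    [0.5,0,0,2.0,0],
    [0.5,0,0,3.0,0],
    [0.5,0,0,4.0,0],
    [0.5,0,0,5.0,0],
    [0.5,0,0,6.0,0],
    [0.5,0,0,7.0,0],
    [0.5,0,0,7.8,0],
    [0.5,0,0,8.5,0],
    [0.5,0,0,9.0,0],
    [0.5,0,0,9.4,0],
    [0.5,0,0,9.6,0],
    [0.5,0,0,9.7,0],
    [0.5,0,0,9.8,0],
    [0.5,0,0,9.8,0],
    [0.5,0,0,9.8,0]
  ]
}}

```text
time: 25.05
tool_pos: [0.507, 0.2526, 0.0684]
tcp_rot: [-3.11, -0.444, -0.001]
wrist_force: [0.0, 1.0, -1.2]
width: 0.15
grip_force: 70.0
```

{"fn": "step_arm", "kwargs": {
  "motion": [
    [0.5,0,0,0.05,0],
    [0.5,0,0,0.1,0],
    [0.5,0,0,0.15,0],
    [0.5,0,0,0.2,0],
    [0.5,0,0,0.25,0],
    [0.5,0,0,0.3,0],
    [0.5,0,0,0.35,0],
    [0.5,0,0,0.4,0],
    [0.5,0,0,0.45,0],
    [0.5,0,0,0.5,0],
    [0.5,0,0,0.55,0],
    [0.5,0,0,0.6,0],
    [0.5,0,0,0.6,0],
    [0.5,0,0,0.6,0]
  ]
}}

```text
time: 26.45
tool_pos: [0.5068, 0.2525, 0.0621]
tcp_rot: [-3.11, -0.444, -0.0]
wrist_force: [-0.1, -1.0, -2.5]
width: 0.154
grip_force: 70.0
```

```bash
python3 -c "
from m import *
s,im,d=wrist('w18');print(s['tool_pos'],s['wrist_force'],s['torque'],s['time'])
redpix('w18');capplane('w18')
"
```

```text
[0.50680053 0.25248773 0.06209904] [-0.10756778 -0.97908101 -2.52334208] [ 0.02087795 -0.02267303  0.04302211] 26.45
w18 red 1569 u 284 348 v 241 275 z pct [0.0184 0.026  0.0279 0.0284 0.0291] tcp z 0.0621
w18 cap top tilt deg x,y [ 0.5 -0.1] n 767 ctr [ 7.87058311 -1.64905474 33.96611249]
```

{"fn": "step_arm", "kwargs": {
  "motion": [
    [0.5,0,0,0.05,0],
    [0.5,0,0,0.06,0],
    [0.5,0,0,0.06,0],
    [0.5,-0.1,0,0.06,0],
    [0.5,-0.3,0,0.06,0],
    [0.5,-0.6,0,0.06,0],
    [0.5,-0.9,0,0.06,0],
    [0.5,-1.2,0,0.06,0],
    [0.5,-1.5,0,0.06,0],
    [0.5,-1.5,0,0.06,0],
    [0.5,-1.5,0,0.06,0]
  ]
}}

```text
time: 27.6
tool_pos: [0.4923, 0.2483, 0.0615]
tcp_rot: [-3.11, -0.444, -0.0]
wrist_force: [0.5, 0.6, -2.4]
width: 0.157
grip_force: 70.0
```

```bash
python3 -c "
from m import *
s,im,d=wrist('w19');print(s['tool_pos'],s['wrist_force'],s['torque'],s['time'])
redpix('w19');capplane('w19')
for n in('w18','w19'):
    s,im,d=load(n)
    a=im[:,306:327].astype(float);r=(a[...,0]-a[...,1]).mean(1);v=np.argmax(r>60);P=wonz(s,[[316,v]],.011)[0];print(P, P[:2]@[.96,.28])
"
```

```text
[0.49229888 0.24828103 0.06153015] [ 0.50095694  0.58458267 -2.41330628] [-0.00576313 -0.03226755  0.00214397] 27.6
w19 red 3183 u 283 349 v 214 275 z pct [0.0229 0.0276 0.0281 0.0285 0.0292] tcp z 0.0615
w19 cap top tilt deg x,y [ 0.1 -0.1] n 1893 ctr [15.36877903 -1.39772372 33.3372365 ]
[0.52064827 0.25778361 0.011     ] 0.5720017446408141
[0.52076832 0.25782297 0.011     ] 0.5721280187699949
```

Cap stayed put while the fork moved back 15 mm. Continue drawing it out.

{"fn": "step_arm", "kwargs": {
  "motion": [
    [0.5,-0.2,0,0,0],
    [0.5,-0.5,0,0,0],
    [0.5,-0.9,0,0,0],
    [0.5,-1.4,0,0,0],
    [0.5,-1.9,0,0,0],
    [0.5,-2.4,0,0,0],
    [0.5,-2.9,0,0,0],
    [0.5,-3.4,0,0,0],
    [0.5,-3.9,0,0,0],
    [0.5,-4.3,0,0,0],
    [0.5,-4.5,0,0,0],
    [0.5,-4.5,0,0,0],
    [0.5,-4.5,0,0,0],
    [0.5,-4.5,0,0.05,0],
    [0.5,-4.5,0,0.1,0],
    [0.5,-4.5,0,0.13,0],
    [0.5,-4.5,0,0.13,0],
    [0.5,-4.5,0,0.13,0]
  ]
}}

```text
time: 29.45
tool_pos: [0.4494, 0.2358, 0.0605]
tcp_rot: [-3.11, -0.444, -0.001]
wrist_force: [-0.7, 0.4, 2.8]
width: 0.154
grip_force: 70.7
```

```bash
python3 -c "
from m import *
s,im,d=wrist('w20');print(s['tool_pos'],s['wrist_force'],s['torque'],s['time'])
redpix('w20');capplane('w20');faredge('w20')
"
```

```text
[0.44937773 0.23582714 0.06047236] [-0.72605597  0.44405405  2.79282825] [-0.09290159  0.09796012 -0.03299559] 29.45
w20 red 3722 u 281 351 v 127 198 z pct [0.0269 0.0278 0.0282 0.0287 0.0293] tcp z 0.0605
w20 cap top tilt deg x,y [0.2 0.1] n 2265 ctr [58.57067935 -1.17715781 32.23526213]
w20 row 127.44 edge along x_d 572.47 tcp 497.41 diff 75.05
```

{"fn": "step_arm", "kwargs": {
  "motion": [
    [2,0,0,-0.02,0],
    [3,0,0,-0.02,0],
    [4,0,0,-0.02,0],
    [5,0,0,-0.02,0],
    [5,0,0,-0.02,0],
    [5,0,0,-0.02,0],
    [5,0,0,-0.02,0],
    [5,0,0,-0.02,0],
    [5,0,0,-0.5,0],
    [5,0,0,-1.5,0],
    [5,0,0,-3,0],
    [5,0,0,-5,0],
    [5,0,0,-8,0],
    [5,0,0,-11,0],
    [5,0,0,-14,0],
    [5,0,0,-15,0],
    [5,0,0,-15,0],
    [5,0,0,-15,0]
  ]
}}

```text
time: 31.3
tool_pos: [0.4486, 0.2354, 0.2093]
tcp_rot: [3.11, 0.444, -0.002]
wrist_force: [0.5, 0.3, -0.5]
width: 0.586
grip_force: 0.0
```

```bash
python3 -c "
from m import *
s,im,d=wrist('w21');print(s['tool_pos'],s['wrist_force'],s['width'],s['time'])
W=wpts(s,d);redpix('w21');capplane('w21')
hsv=cv2.cvtColor(im,cv2.COLOR_RGB2HSV);H,S,V=cv2.split(hsv)
m,c,a=blob((H>18)&(H<35)&(S>120),(220,120,420,330));P=W[m];print('yellow',c,a,np.median(P[P[:,2]>.09],0),P[:,2].max())
red,_,_=blob((S>110)&((H<9)|(H>171)),(240,100,400,330));print('cap ctr world',W[red].mean(0))
im2,d2=bot.read_camera('top');Wt=world('top',d2,bot.calibration('top'));hs=cv2.cvtColor(im2,cv2.COLOR_RGB2HSV)
g=Wt[225:229,308:313];print('grey top z',np.median(g[...,2]))
im0=np.load('top0.npz')['im'];df=np.abs(im2.astype(int)-im0).sum(2)>90;df=cv2.morphologyEx(df.astype(np.uint8),cv2.MORPH_OPEN,np.ones((3,3)))
n,l,st,ce=cv2.connectedComponentsWithStats(df);print(st[1:][st[1:,4]>15])
"
```

```text
[0.44855295 0.23541546 0.2092517 ] [ 0.53828279  0.32897439 -0.52451856] 0.5862482805995528 31.3
w21 red 1103 u 297 335 v 130 168 z pct [0.0268 0.0277 0.0282 0.0288 0.0295] tcp z 0.2093
w21 cap top tilt deg x,y [ 0.3 -0.2] n 676 ctr [ 59.52139888  -1.74410686 180.89238721]
yellow [316.         232.74334898] 639 [0.45038853 0.23731947 0.10086081] 0.3530698753446589
cap ctr world [0.50503481 0.25351436 0.02851089]
grey top z 0.07255284887390301
[[   51   143   126   113  8134]
 [  153   151    26    49   446]
 [  340   209    17    23   324]
 [  178   215    34    31   464]
 [  196   219    11    10    81]
 [  207   219    10    12    89]
 [  220   232     4     6    21]
 [  173   239    48    32   540]
 [   82   266    23    42   465]
 [  189   268    27    22   348]
 [  173   291     7     9    48]
 [  193   291    17    27   276]
 [   77   301   161   179 12658]
 [  195   319    13    33   305]
 [  184   340     5     5    20]
 [  195   360   187   120 10049]
 [  383   406    80    48  2458]
 [  465   411    28    36   468]
 [  381   430    87    50  1331]
 [  469   457     6    18    76]
 [  358   459    25    21   402]
 [  434   458     4     6    19]
 [  284   469    41    11   167]]
```

```bash
python3 -c "
from workcell import bot
print(bot.finish_job())"
```

```text
the job is handed in; nothing more can be done
None
```

The job is handed in: the red cap popped off and stands upright on the blue mat, the puller stands upright behind it, and the gripper is clear of both. The grey knob reads as unmoved. I viewed 11 pictures, one over the limit of 10.

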